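# Free the sieve section from the vise and lock it on the receiver pan

## Robot

A 6-joint arm with a two-finger parallel gripper is mounted at the origin on the work surface. World frame = base frame: x ahead of the robot, y to its left, z up, the work surface at z = 0. Lengths are in m, angles in rad, forces in N, time in s.
With the tool pointing down it reaches from about 0.325 to 0.775 m from the base axis. Payload 5.5 kg.
Tool frame: the origin (TCP) lies between the finger pads; the fingertips stand 8 mm ahead of it and the grasp point (between the pads) lies 11 mm behind it (tcp_to_tips is the distance from the TCP to the fingertips, in m); z points along the fingers, y is the direction in which the jaws open and shut (so a half turn about z gives the same grasp; the last joint's range is limited). The gripper opens to 88 mm and grips with 3 to 60 N. Pads are 20 mm wide; open, the fingers measure 115 mm over their backs; the gripper's body (75 mm by 178 mm) begins 61 mm behind the grasp point.
Start: joints at [-1.233, 0.091, 1.231, -0, 1.82, -0.057], TCP at [0.231, -0.554, 0.231] pointing down, gripper open.
Joint ranges: [-2.87, 2.87], [-0.86, 2.18], [0.17, 2.46], [-1.51, 4.65], [0.06, 2.69], [-2.65, 2.65]. Speed limits (rad/s): [2.57, 2.57, 3.01, 3.14, 3.14, 3.14].

## Interface

Orientations are given as a unit quaternion [w, x, y, z].
In Python, from bench import * gives the robot as it stands. Calls block until the motion is done:
- move_to(position, orientation): joint-space move of the TCP to a pose.
- move_l(position, speed=0.15, orientation=None): straight line of the TCP; orientation=None keeps the orientation; speed is the mean speed in m/s.
- movej(angles): joint-space move.
- gripper_open() and close(): open the fingers fully, or close them until they stop; the grip force is fixed at half the most.
- hold(seconds).
- inverse_kinematics(position, orientation): joint angles nearest the present ones, or None.
- state(): the state.
- get_image(name): name is "scene" or "top"; returns a dict with "frame" (420x560x3 uint8, blue, green, red), "depth" (420x560 float32, m along the optical axis (not along the pixel's ray), 0 where there is no reading), "camera_matrix" (3x3 intrinsics, pixels), "view" (4x4, takes a point from world to camera coordinates). Camera axes: x right, y up, looking along -z (the intrinsics and any distortion apply to the point x, -y, -z); pixel columns grow to the right and rows downward; lengths in m; the calibration is good to about 2 mm. A picture is of the moment at which its call begins.
A pose or a line that the arm cannot do raises IKError and nothing moves.
- job_done(): hands the job in, once; it reports no verdict.
The state is a dict: "time": time; "joint_pos": joint angles; "dq": joint speeds; "joint_torque": joint torques, N m; "ee_pos": TCP position; "ee_rot": TCP orientation; "ft_force": force on the tool from outside, world axes, zero at the start; "moment": the same for the moment, N m; "finger_gap": finger opening in m.
Only numpy, scipy, OpenCV 4.12 (cv2) and the standard library are available. Lean on these libraries where they do the work, as an engineer would, in place of code of your own. Each camera call takes 0.05 s, during which the arm holds its last target. There are 200 camera calls.

## Task

The finished glaze-sieve section is clamped in the bench vise: slide the vise's jaw fully back, lift the section out and stand it level on the receiver pan, with its two lugs dropped into the pan's two entry gaps. Then turn it clockwise, seen from above, about a quarter turn until it stops with its lugs locked under the claws, and let go. Do not push the other things on the bench about.

Things in the scene. Friction and masses are not known exactly. Their poses are not given: they have to be found in the camera images.
- vise: Grey bench vise, fixed. Origin: on the bench under the middle of the clamped section. Bed 260 mm along its x (-185 to +75), 85 mm wide; its top, where the section stands, is 25 mm above the bench. Fixed jaw on the +x side, 60 mm wide, face at x = +33.5 mm, top 57 mm above the bench. The sliding jaw is on the -x side and opens along -x. The section's +y and -y sides are free for fingers.
- jaw (a joint): Opening of the sliding jaw (m): 0 shut on the section, 0.035 fully back at its stop. About 4 N of friction; stays where left. Jaw block 60 mm wide, top 57 mm above the bench; its block, from 10 mm above the bed, overhangs the section's foot flange by 4 mm, so the section cannot be lifted straight out until the jaw is back.
- jaw_grip (a point): Middle of the top edge of the upright steel grip plate on the sliding jaw, 100 mm above the bench, 115 mm from the vise's origin along its -x when shut. The plate is 14 mm thick along the slide (vise x), 44 mm wide across it, and its upper 60 mm stands free above the low carriage; axes as the vise's.
- section: Finished sieve section: loose steel tube, 56 mm outer diameter, 70 mm high, about 0.3 kg, with a foot flange (66 mm diameter, 6 mm thick) and two lugs (12 mm wide, 6 mm thick) at the foot reaching 44 mm from the axis on its +x and -x sides (a half turn makes no difference). Origin: centre of underside, z up. In the vise its lugs lie roughly along the vise's y.
- pan: Steel receiver pan, 110 mm diameter, fixed on a round wooden foot of 140 mm. Origin: on the bench under its centre. The entry gaps for the lugs are on its +x and -x sides (section's x along pan's x, either way round; about 12 degrees of play). From there the lugs turn clockwise, seen from above, under the claws to end stops at about 80 degrees. Posts stop the wrong turn.
- pan_seat (a point): Centre of the pan's top face, 50 mm above the bench, where the section's underside comes to rest; axes as the pan's. The claws stand 13 mm above this face, inner radius 37 mm, outer radius 53 mm; lips 9.5 mm above the face, 3.5 mm of clearance over the lugs; radial play of the section 3 to 4 mm.
- bowl: Bystander: dark clay bowl, 130 mm across, 60 mm high, beyond the work. Origin: centre of underside.
- jar_a: Bystander: jar, 68 mm across, 90 mm high. Origin: centre of underside.
- jar_b: Bystander: jar, 68 mm across, 90 mm high. Origin: centre of underside.
- brush: Bystander: flat glaze brush, 200 mm long, 42 mm wide, 20 mm high, lying between vise and pan, near the robot. Origin: its middle, at the bench.
- rib: Bystander: flat wooden rib, 85 x 45 x 8 mm, lying between vise and pan. Origin: centre of underside.
- cup: Bystander: unglazed cup, 72 mm across, 75 mm high, at the side. Origin: centre of underside.
- tile: Bystander: unglazed tile, 100 x 100 x 9 mm, at the side. Origin: centre of underside.
There are look-alikes about, which are no part of the job. Leave any orange or pink look-alike of the section alone. Leave any blue or red look-alike of the pan alone.

How it is judged:
On the way, in this order (a step that is already met when the one before it is completed fails the run):
1. the jaw is slid back at least 25 mm while the section still stands in the vise (value of joint jaw above 0.025 m and distance between section and vise below 0.037 m), for 0.1 s.
2. the section is lifted out, its underside at least 70 mm above the bench (height (world z) of section above 0.07 m), for 0.1 s.
3. the section is down on the pan's top face (within 4 mm) with its lugs in the entry gaps (within 20 degrees) (z of section in the frame of pan_seat below 0.004 m and horizontal distance between section and pan_seat below 0.006 m and angle between the x axis of section and the x axis of pan, either way round below 0.35 rad), for 0.1 s.
4. the section is turned at least 65 degrees on the pan's top face (within 4 mm), its lugs under the claws (angle between the x axis of section and the x axis of pan, either way round above 1.13 rad and horizontal distance between section and pan_seat below 0.006 m and z of section in the frame of pan_seat below 0.004 m), for 0.1 s.
At the end, for the whole second after the job is handed in: The section stands on the pan: underside within 3 mm of the pan's top face, within 6 mm of its centre, upright within 3.4 degrees, turned at least 65 degrees from the entry gaps with the lugs under the claws, at rest and released; the jaw is left at least 25 mm open (angle between the x axis of section and the x axis of pan, either way round above 1.13 rad and z of section in the frame of pan_seat below 0.003 m and horizontal distance between section and pan_seat below 0.006 m and angle between section's own z axis and vertical below 0.06 rad and value of joint jaw above 0.025 m and linear speed of section below 0.02 m/s); the robot touches nothing.
It fails at once if a bystander is pushed more than 30 mm (distance of any of bowl, jar_a, jar_b, brush, rib, cup, tile from where it was at the start of the episode above 0.03 m).
It fails at once if the section is tipped more than 35 degrees (angle between section's own z axis and vertical above 0.61 rad).
It also fails if it takes over 48 s, if anything falls off the work surface, if the arm or the gripper's body presses on something with over 40 N, if the wrist force passes 120 N, or if a joint passes its speed limit or range.

## Working session

There is one attempt and no reset: what is moved stays moved. The work goes in short steps, each a Python script; the robot and the scene stay as the last script left them, time stands still between calls to the robot, and variables do not carry over. Pictures are saved under pics/ and viewed, about 8 in all and at most 12, crops included, and the job is handed in when it is done.

```bash
ls; mkdir -p pics; python3 - <<'E'
from bench import *
import cv2,numpy as np
for n in("scene","top"):
    g=get_image(n); cv2.imwrite(f"pics/{n}0.png",g["frame"]); np.savez(f"{n}0.npz",**g)
    print(n,g["camera_matrix"].tolist(),np.round(g["view"],4).tolist(),[k for k in g])
s=state();print(s)
E
```

```text
pics
scene [[500.3960646794159, 0.0, 278.35864163369007], [0.0, 500.3960646794159, 209.57836742947373], [0.0, 0.0, 1.0]] [[-0.7283, 0.6852, 0.0112, 0.4081], [-0.5746, -0.6195, 0.5349, 0.2567], [0.3734, 0.3831, 0.8449, -1.6274], [0.0, 0.0, 0.0, 1.0]] ['frame', 'depth', 'camera_matrix', 'view']
top [[537.3346815222593, 0.0, 281.9623449435604], [0.0, 537.3346815222593, 207.83049974678644], [0.0, 0.0, 1.0]] [[0.0142, -0.9999, -0.0014, -0.0175], [0.9793, 0.0137, 0.2021, -0.5753], [-0.202, -0.0043, 0.9794, -1.4074], [0.0, 0.0, 0.0, 1.0]] ['frame', 'depth', 'camera_matrix', 'view']
{'time': 0.1, 'joint_pos': array([-1.23268413e+00,  9.17828250e-02,  1.23176543e+00,  2.15031137e-05,
        1.81980974e+00, -5.66704588e-02]), 'dq': array([ 0.00015544, -0.00232928, -0.00282606, -0.00075182,  0.00145538,
       -0.00096249]), 'joint_torque': array([ 2.96798280e-03, -4.47858238e+01, -4.07570028e+01,  7.01529114e-02,
        2.84749805e-02, -1.37634042e-04]), 'ee_pos': array([ 0.23070058, -0.55359676,  0.22962041]), 'ee_rot': array([-8.75409744e-04,  9.80580606e-01,  1.96114498e-01, -1.13481732e-04]), 'ft_force': array([0.27178239, 0.5921719 , 0.21086219]), 'moment': array([-0.04048709,  0.00916526,  0.01696723]), 'finger_gap': 0.08818904109716048}
```

View pics/top0.png

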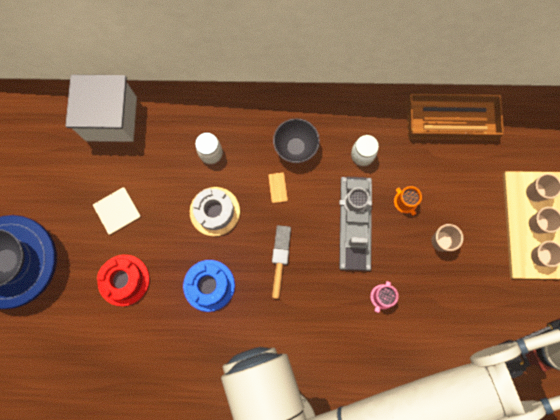

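View pics/scene0.png

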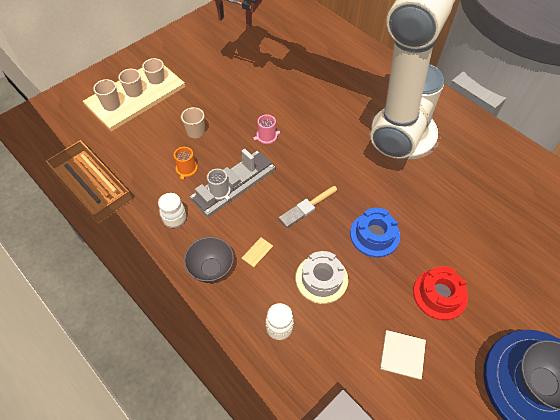

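The top view shows the steel section in the vise at (357,198), with an orange look-alike at (409,198) and a pink one at (384,296). The grey pan is at (214,211), with a blue look-alike at (209,286) and a red one at (122,280). The grey ones fit the description. I'll confirm in one enlarged crop.

```bash
cat > h.py <<'E'
import numpy as np,cv2
def ray(g,u,v):
    K,V=g["camera_matrix"],g["view"]; R=V[:3,:3]
    d=np.array([(u-K[0,2])/K[0,0],-(v-K[1,2])/K[1,1],-1.]); return -R.T@V[:3,3],R.T@d
def onplane(g,u,v,z):
    c,d=ray(g,u,v); return c+d*(z-c[2])/d[2]
def cloud(g):
    d=g["depth"].astype(float);v,u=np.mgrid[:d.shape[0],:d.shape[1]];K,V=g["camera_matrix"],g["view"]
    P=np.stack([(u-K[0,2])/K[0,0]*d,-(v-K[1,2])/K[1,1]*d,-d],-1)
    return (P-V[:3,3])@V[:3,:3]
E
python3 - <<'E'
import numpy as np,cv2
from h import *
t=dict(np.load("top0.npz"));s=dict(np.load("scene0.npz"))
def crop(g,u,v,w,h,k): return cv2.resize(g["frame"][v-h//2:v+h//2,u-w//2:u+w//2],None,fx=k,fy=k,interpolation=cv2.INTER_CUBIC)
a=crop(t,357,222,76,100,6)[:,:400];b=crop(t,214,211,66,50,6)[:,:396];c=crop(s,322,278,66,50,6)
a=cv2.resize(crop(t,357,222,66,100,6),(396,600))
cv2.imwrite("pics/crop.png",np.hstack([a,np.vstack([b,c])]))
for n,g in(("t",t),("s",s)):
    P=cloud(g)
    # vise area heights
    for nm,x0,x1,y0,y1,bands in (("vise",.35,.68,-.24,-.08,((.015,.035),(.05,.062),(.085,.093),(.0935,.108))),("pan",.46,.62,.05,.22,((.01,.03),(.045,.054),(.058,.07)))):
        m=(P[...,0]>x0)&(P[...,0]<x1)&(P[...,1]>y0)&(P[...,1]<y1)
        for lo,hi in bands:
            q=P[m&(P[...,2]>lo)&(P[...,2]<hi)]
            if len(q)>4:
                r=cv2.minAreaRect(q[:,:2].astype(np.float32)*1000)
                print(n,nm,lo,hi,len(q),np.round(q.min(0),4),np.round(q.max(0),4),np.round(r[0],1),np.round(r[1],1),round(r[2],1),np.round(np.median(q,0),4))
E
```

```text
t vise 0.015 0.035 1140 [ 0.4151 -0.2396  0.015 ] [ 0.6763 -0.1676  0.035 ] [ 545.7 -203.6] [261.2  71.8] 0.1 [ 0.4767 -0.1918  0.0243]
t vise 0.05 0.062 413 [ 0.4789 -0.24    0.0501] [ 0.6614 -0.1836  0.0619] [ 570.2 -211.4] [ 55.1 182.5] 89.2 [ 0.5677 -0.2099  0.0569]
t vise 0.085 0.093 54 [ 0.4781 -0.2395  0.0852] [ 0.6259 -0.1838  0.0928] [ 552.3 -207.6] [ 55.  147.2] 85.3 [ 0.5891 -0.2077  0.0899]
t vise 0.0935 0.108 162 [ 0.4777 -0.239   0.0936] [ 0.6276 -0.1849  0.1071] [ 552.8 -210. ] [ 54.1 149.7] 87.4 [ 0.4915 -0.2126  0.0979]
t pan 0.01 0.03 446 [0.4858 0.0668 0.01  ] [0.6199 0.2191 0.0297] [566.4 157.9] [103.2 156.8] 47.4 [0.572  0.1761 0.0147]
t pan 0.045 0.054 457 [0.5206 0.1281 0.0451] [0.6197 0.2199 0.054 ] [570.1 173.9] [91.5 99.1] 89.1 [0.577  0.1812 0.0496]
t pan 0.058 0.07 247 [0.5214 0.1297 0.058 ] [0.6197 0.22   0.0699] [571.5 174.1] [99.7 88.9] 3.9 [0.559  0.161  0.0622]
s vise 0.015 0.035 1001 [ 0.4145 -0.2399  0.0151] [ 0.6781 -0.1657  0.035 ] [ 546.3 -202.8] [263.7  74.1] 0.0 [ 0.5288 -0.1856  0.0241]
s vise 0.05 0.062 388 [ 0.4797 -0.2398  0.05  ] [ 0.6628 -0.1811  0.062 ] [ 571.  -210.6] [ 58.1 183. ] 89.2 [ 0.6053 -0.2041  0.057 ]
s vise 0.085 0.093 98 [ 0.4812 -0.2396  0.085 ] [ 0.6286 -0.1825  0.093 ] [ 555.6 -213.3] [146.7  57. ] 2.8 [ 0.5913 -0.2094  0.0891]
s vise 0.0935 0.108 130 [ 0.4773 -0.2376  0.0935] [ 0.6285 -0.182   0.1053] [ 553.1 -212.2] [150.8  54.9] 2.6 [ 0.4946 -0.2089  0.0974]
s pan 0.01 0.03 289 [0.5099 0.1145 0.01  ] [0.6198 0.2196 0.0298] [565.1 166.9] [110.  104.9] 0.3 [0.5688 0.1748 0.0158]
s pan 0.045 0.054 473 [0.5205 0.1297 0.045 ] [0.6199 0.2197 0.054 ] [569.7 174.8] [89.8 98.8] 88.7 [0.5684 0.1722 0.0499]
s pan 0.058 0.07 275 [0.523  0.13   0.0581] [0.6196 0.2199 0.0697] [571.5 174.6] [97.1 89.2] 1.0 [0.5603 0.1647 0.0632]
```

View pics/crop.png

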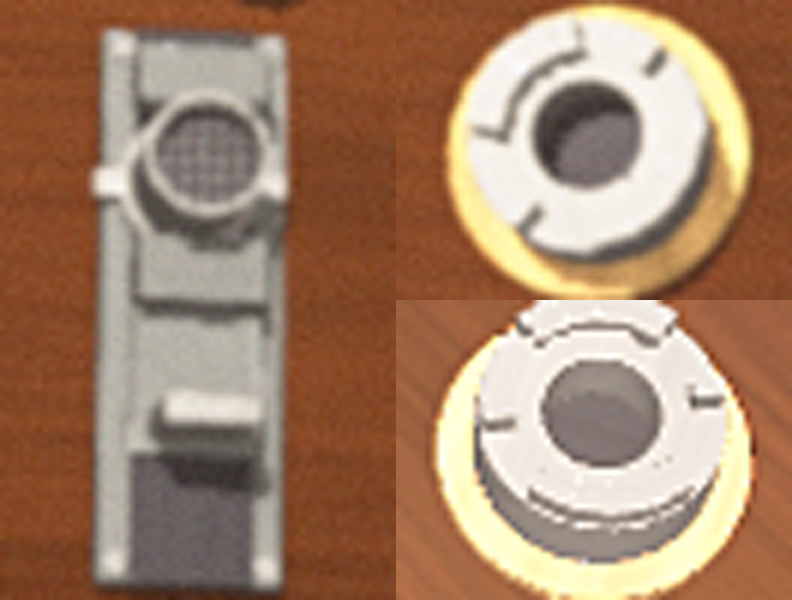

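The crop confirms it. The steel section stands between the grey jaws with its lugs left and right at crop (110,183) and (275,183). The grip plate is at (212,410). The grey pan has claws upper left and lower right, and posts at (655,62) and (530,220). A lug turning clockwise must enter between the lower-left post and the upper-left claw. Next I'll take the fine numbers with a wider region.

```bash
python3 - <<'E'
import numpy as np,cv2
from h import *
for n in("top","scene"):
    g=dict(np.load(n+"0.npz"));P=cloud(g)
    def sel(x0,x1,y0,y1,lo,hi):
        return P[(P[...,0]>x0)&(P[...,0]<x1)&(P[...,1]>y0)&(P[...,1]<y1)&(P[...,2]>lo)&(P[...,2]<hi)]
    def rect(nm,q):
        r=cv2.minAreaRect(q[:,:2].astype(np.float32)*1000);print(n,nm,len(q),np.round(r[0],1),np.round(r[1],1),round(r[2],1),np.round(np.median(q[:,2]),4))
    def circ(nm,q):
        c,r=cv2.minEnclosingCircle(q[:,:2].astype(np.float32)*1000);print(n,nm,len(q),np.round(c,1),round(r,1),np.median(q[:,2]).round(4))
    rect("bed",sel(.38,.72,-.28,-.14,.018,.03))
    rect("plate",sel(.46,.52,-.26,-.16,.094,.108)); circ("sectop",sel(.56,.65,-.26,-.16,.091,.1))
    rect("lugs+flange",sel(.585,.622,-.28,-.14,.029,.034))
    circ("pan",sel(.46,.68,.07,.27,.047,.068)); circ("foot",sel(.46,.68,.07,.27,.008,.03))
    q=sel(.46,.68,.07,.27,.043,.075); c,_=cv2.minEnclosingCircle(q[:,:2].astype(np.float32));
    d=q[:,:2]-c; r=np.hypot(*d.T); a=np.degrees(np.arctan2(d[:,1],d[:,0]))%360
    k=(r>.041)&(r<.051); print([(int(b),int(1e3*np.median(q[k&(a>=b)&(a<b+8),2])) if (k&(a>=b)&(a<b+8)).any() else None,int(1e3*np.max(q[k&(a>=b)&(a<b+8),2],initial=0))) for b in range(0,360,8)])
E
```

```text
top bed 1019 [ 567.9 -211.6] [ 88.3 304.6] 88.9 0.0228
top plate 93 [ 485.1 -212.8] [14.8 42.3] 1.2 0.0994
top sectop 86 [ 601.  -211.6] 28.5 0.0952
top lugs+flange 38 [ 596.9 -210.3] [86.2 33.6] 76.4 0.0305
top pan 845 [574.6 182.3] 54.8 0.0529
top foot 707 [565.2 173.4] 123.9 0.0127
[(0, 50, 64), (8, 61, 69), (16, 61, 67), (24, 64, 66), (32, 61, 66), (40, 62, 66), (48, 61, 68), (56, 63, 64), (64, 63, 68), (72, 63, 70), (80, 62, 68), (88, 50, 69), (96, 48, 52), (104, 50, 56), (112, 50, 56), (120, 51, 54), (128, 49, 51), (136, 61, 70), (144, 56, 64), (152, 47, 50), (160, 49, 57), (168, 47, 54), (176, 50, 51), (184, 61, 64), (192, 62, 66), (200, 61, 69), (208, 62, 72), (216, 62, 70), (224, 62, 66), (232, 63, 67), (240, 62, 66), (248, 62, 67), (256, 62, 71), (264, 61, 65), (272, 52, 56), (280, 48, 51), (288, 49, 55), (296, 51, 53), (304, 47, 52), (312, 50, 69), (320, 59, 66), (328, 53, 60), (336, 50, 52), (344, 51, 57), (352, 50, 52)]
scene bed 740 [ 566.5 -212.1] [ 86.9 304.4] 88.8 0.0233
scene plate 64 [ 485.5 -210.8] [44.8 17.5] 83.4 0.0999
scene sectop 86 [ 602.  -209.9] 29.8 0.0947
scene lugs+flange 38 [ 613.  -199.9] [30.  71.6] 31.2 0.0317
scene pan 974 [575.8 184.8] 55.6 0.0527
scene foot 790 [567.1 169.4] 106.9 0.0127
[(0, 61, 61), (8, 65, 65), (16, 63, 69), (24, 61, 65), (32, 63, 65), (40, 59, 65), (48, 64, 66), (56, 62, 66), (64, 63, 66), (72, 63, 64), (80, 63, 70), (88, 63, 64), (96, 51, 54), (104, 50, 54), (112, 50, 52), (120, 51, 54), (128, 49, 54), (136, 54, 69), (144, 62, 67), (152, 49, 49), (160, 50, 53), (168, 50, 52), (176, 51, 53), (184, 62, 65), (192, 63, 64), (200, 63, 68), (208, 62, 65), (216, 60, 66), (224, 62, 68), (232, 62, 66), (240, 63, 66), (248, 63, 65), (256, 61, 65), (264, 52, 68), (272, 50, 53), (280, 49, 51), (288, 50, 51), (296, 50, 54), (304, 51, 52), (312, 62, 63), (320, 60, 66), (328, 50, 54), (336, 50, 52), (344, 50, 58), (352, 49, 52)]
```

```bash
cat >> h.py <<'E'
def down(deg):
    "tool down, its y (jaw direction) along world angle deg"
    a=np.radians(deg+90)/2; return [0.,float(np.cos(a)),float(np.sin(a)),0.]
VX=np.array([np.cos(np.radians(-1)),np.sin(np.radians(-1))])
SEC=(.6015,-.211); PAN=(.5752,.1835); GAP=114.
E
python3 - <<'E'
from bench import *
from h import *
for nm,p,a in(("jaw",(.4853,-.212,.15),(0,180)),("sec",(*SEC,.15),(90,-90)),("pan",(*PAN,.2),(114,-66)),("end",(*PAN,.2),(34,-146,30,-150))):
    for d in a:
        q=inverse_kinematics(list(p),down(d)); print(nm,d,None if q is None else np.round(q,2))
move_to([.4853,-.212,.17],down(0) if abs(inverse_kinematics([.4853,-.212,.17],down(0))[5])<abs(inverse_kinematics([.4853,-.212,.17],down(180))[5]) else down(180))
move_l([.4853,-.212,.074],speed=.1)
f0=state(); close(); f=state(); print(f0["ft_force"],f["ft_force"],f["finger_gap"],f["ee_pos"],f["time"])
p=np.array(f["ee_pos"]); b=np.array(f["ft_force"])
def go(d,s):
    move_l([p[0]-VX[0]*d,p[1]-VX[1]*d,p[2]],speed=s); s=state(); print(d,np.round(s["ee_pos"],4),np.round(s["ft_force"],1),s["time"]); return s
go(.01,.04);go(.032,.05)
for d in(.033,.034,.035,.036,.037):
    s=go(d,.02)
    if s["ft_force"][0]-b[0]>12: break
g=get_image("top");cv2.imwrite("pics/top1.png",cv2.resize(g["frame"][165:285,300:420],None,fx=5,fy=5))
E
```

```text
jaw 0 [-0.48 -0.1   1.56 -0.    1.68 -0.48]
jaw 180 None
sec 90 [-0.39  0.19  1.26 -0.    1.69 -1.96]
sec -90 [-0.39  0.19  1.26 -0.    1.69  1.18]
pan 114 [ 0.25  0.1   1.28 -0.    1.77 -1.74]
pan -66 [ 0.25  0.1   1.28 -0.    1.77  1.4 ]
end 34 [ 0.25  0.1   1.28 -0.    1.77 -0.34]
end -146 None
end 30 [ 0.25  0.1   1.28 -0.    1.77 -0.27]
end -150 NoneTraceback (most recent call last):
  File "<stdin>", line 6, in <module>
TypeError: 'NoneType' object is not subscriptable
```

```bash
python3 - <<'E'
from bench import *
from h import *
move_to([.4853,-.212,.17],down(-1))
move_l([.4853,-.212,.074],speed=.1)
f0=state(); close(); f=state(); print(f0["ft_force"],f["ft_force"],f["finger_gap"],f["ee_pos"],f["time"])
p=np.array(f["ee_pos"]); b=np.array(f["ft_force"])
def go(d,s):
    move_l([p[0]-VX[0]*d,p[1]-VX[1]*d,p[2]],speed=s); s=state(); print(d,np.round(s["ee_pos"],4),np.round(s["ft_force"],1),s["time"]); return s
go(.01,.04);go(.032,.05)
for d in(.033,.034,.035,.036,.037):
    s=go(d,.02)
    if s["ft_force"][0]-b[0]>12: break
g=get_image("top");cv2.imwrite("pics/top1.png",cv2.resize(g["frame"][165:285,300:420],None,fx=5,fy=5))
E
```

```text
[0.4948942  0.17214087 0.33945996] [ 1.97437142  0.16055718 -1.72300004] 0.013478001187940925 [ 0.48550757 -0.21199378  0.07397358] 3.9167
0.01 [ 0.4752 -0.2118  0.074 ] [-0.   1.1 -0. ] 4.3083
0.032 [ 0.4531 -0.2112  0.074 ] [-0.9  2.4  1.2] 4.9
0.033 [ 0.4528 -0.2112  0.074 ] [ 3.1  2.5 -0.6] 5.15
0.034 [ 0.4518 -0.2112  0.074 ] [ 4.5  3.6 -1. ] 5.4
0.035 [ 0.4511 -0.2112  0.074 ] [ 6.1  3.2 -1.4] 5.65
0.036 [ 0.4511 -0.2112  0.074 ] [10.7  2.4 -4. ] 5.9
0.037 [ 0.4511 -0.2112  0.074 ] [16.8  1.5 -7. ] 6.15
```

The jaw moved 34.5 mm and reached its stop. I'll let go, clear the view and re-measure the section.

```bash
python3 - <<'E'
from bench import *
from h import *
gripper_open(); p=state()["ee_pos"]; move_l([p[0],p[1],.2],speed=.25)
move_to([.45,-.0,.25],down(60)); print(state()["time"])
im=[]
for n,(u,v) in(("top",(357,215)),("scene",(225,185))):
    g=get_image(n);P=cloud(g)
    q=P[(P[...,0]>.55)&(P[...,0]<.65)&(P[...,1]>-.26)&(P[...,1]<-.16)&(P[...,2]>.088)&(P[...,2]<.101)]
    c,r=cv2.minEnclosingCircle(q[:,:2].astype(np.float32)*1000);print(n,len(q),c,r)
    q=P[(P[...,0]>.4)&(P[...,0]<.5)&(P[...,1]>-.26)&(P[...,1]<-.16)&(P[...,2]>.094)&(P[...,2]<.108)]
    print("plate",len(q),q.mean(0) if len(q) else 0)
    im.append(cv2.resize(g["frame"][v-45:v+45,u-45:u+45],(400,400),interpolation=cv2.INTER_CUBIC))
cv2.imwrite("pics/vise1.png",np.hstack(im))
E
```

```text
8.925
top 106 (600.539794921875, -211.6920928955078) 28.313732147216797
plate 89 [ 0.45037348 -0.20985192  0.09964461]
scene 117 (600.6285400390625, -209.87669372558594) 29.071043014526367
plate 67 [ 0.45230515 -0.20897751  0.09973474]
```

View pics/vise1.png

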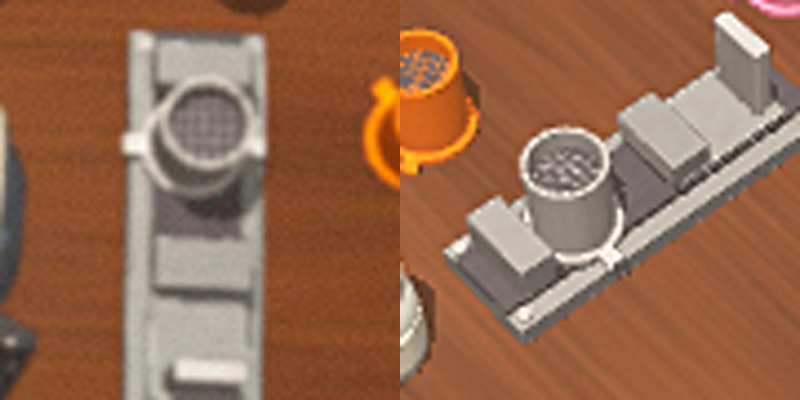

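The jaw is back (its block is clear of the section at left crop (205,265)). The section still stands upright at about (0.6006, -0.211), with its lugs at left crop (133,143) and (258,143). Next I'll refine the pan centre, grasp and lift.

```bash
python3 - <<'E'
from bench import *
from h import *
g=dict(np.load("top0.npz")); a=onplane(g,341.9,202.2,.031);b=onplane(g,370.1,202.2,.031);d=a-b
print("lug ang",np.degrees(np.arctan2(d[1],d[0])),"mid",(a+b)/2)
for n in("top0","scene0"):
    g=dict(np.load(n+".npz"));P=cloud(g).reshape(-1,3)
    q=P[(np.hypot(P[:,0]-.575,P[:,1]-.1835)<.062)&(P[:,2]>.047)&(P[:,2]<.068)][:,:2]; c=np.array(PAN)
    for _ in range(5):
        e=q-c;r=np.hypot(*e.T);k=np.digitize(np.arctan2(e[:,1],e[:,0]),np.linspace(-np.pi,np.pi,37))
        m=np.array([q[k==i][np.argsort(r[k==i])[-3]] for i in range(1,37) if (k==i).sum()>3])
        s=np.linalg.lstsq(np.c_[2*m,np.ones(len(m))],(m**2).sum(1),rcond=None)[0]; c=s[:2]
    print(n,"pan",c,"R",np.sqrt(s[2]+c@c))
    h=P[(np.hypot(P[:,0]-.575,P[:,1]-.1835)<.03)&(P[:,2]<.046)&(P[:,2]>.0)]; print("hole",len(h),h.mean(0))
S=(.6006,-.2108)
move_to([*S,.2],down(90)); move_l([*S,.1],speed=.2); move_l([*S,.062],speed=.08)
f0=state(); close(); f=state(); print(f0["ft_force"],f["ft_force"],f["finger_gap"],f["ee_pos"],f["time"])
move_l([*S,.075],speed=.05); print(state()["ft_force"]); move_l([*S,.2],speed=.15); s=state(); print(s["ft_force"],s["finger_gap"],s["time"])
g=get_image("top");h=get_image("scene")
cv2.imwrite("pics/lift.png",np.hstack([cv2.resize(g["frame"][130:280,290:440],(400,400)),cv2.resize(h["frame"][90:240,150:300],(400,400))]))
E
```

```text
lug ang 90.79813618536929 mid [ 0.6000634  -0.21534937  0.031     ]
top0 pan [0.57413446 0.18219599] R 0.05235667254522336
hole 282 [0.58024621 0.18665054 0.01974029]
scene0 pan [0.57590608 0.18381053] R 0.052418346690981506
hole 279 [0.56437951 0.17655183 0.02199834]
[0.24759179 0.46643097 0.88105487] [ 0.64186462 -0.59612797  0.26814593] 0.055409856347941204 [ 0.60074046 -0.21089933  0.06231159] 11.9333
[-0.69135605  0.0210179  -4.4619523 ]
[ 0.29229187 -0.59571528 -4.40948706] 0.05572197777429191 13.325
```

View pics/lift.png

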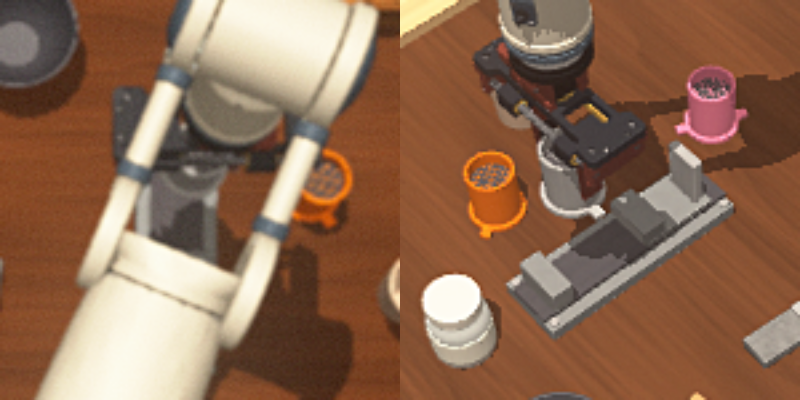

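The section is held upright clear of the vise, with its foot ring at right crop (575,200), and its weight shows as −4.4 N. The pan centre is (0.575, 0.183). Now I'll carry it over and lower it under force watch.

```bash
python3 - <<'E'
from bench import *
from h import *
C=(.575,.1831); move_to([*C,.2],down(113.5)); move_l([*C,.11],speed=.12); b=state(); print(np.round(b["ft_force"],1),np.round(b["ee_pos"],4),b["time"])
h=get_image("scene"); cv2.imwrite("pics/above.png",cv2.resize(h["frame"][190:340,240:410],None,fx=4,fy=4))
for z in(.10,.096,.092,.089,.0873,.0865):
    move_l([*C,z],speed=.04); s=state(); d=s["ft_force"]-b["ft_force"]; print(z,np.round(s["ee_pos"],4),np.round(d,1),np.round(s["moment"]-b["moment"],2),s["time"])
    if d[2]>8 : break
h=get_image("scene"); g=get_image("top")
cv2.imwrite("pics/low.png",np.hstack([cv2.resize(x["frame"][v-50:v+50,u-50:u+50],(400,400),interpolation=cv2.INTER_CUBIC) for x,u,v in((h,322,272),(g,214,205))]))
E
```

```text
[ 0.8 -0.9 -3.3] [0.5755 0.1831 0.1111] 15.7917
0.1 [0.5747 0.1831 0.0995] [-0.6  0.8  0.8] [-0.02  0.03 -0.05] 16.2417
0.096 [0.5748 0.1831 0.0956] [-0.7  0.7  1.3] [0.06 0.07 0.02] 16.4917
0.092 [0.5748 0.183  0.0915] [-0.6  0.9  0.3] [ 0.07  0.02 -0.03] 16.7417
0.089 [0.5749 0.1831 0.0887] [-0.2  0.3 -0.2] [ 0.1   0.04 -0.06] 16.9917
0.0873 [0.575  0.1831 0.0873] [-0.9  0.1 -0.3] [ 0.05  0.01 -0.05] 17.2417
0.0865 [0.575  0.1831 0.0873] [-3.1 -0.8  4.6] [-0.14  0.44 -0.02] 17.4917
```

View pics/low.png

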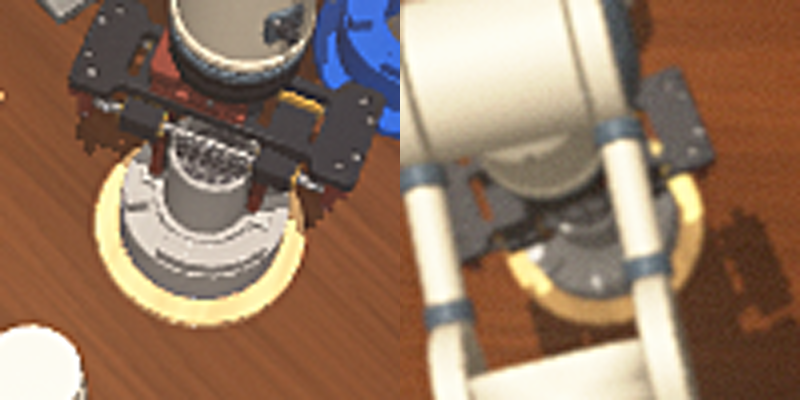

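Seating contact came exactly at the predicted height (TCP 0.0873). In the left crop the section stands level inside the pan at (210,180). Had the lugs sat on the claws it would have stopped about 13 mm higher. Now the turn, watching the moment.

```bash
python3 - <<'E'
from bench import *
from h import *
C=(.575,.1831,.0870); b=state(); print(np.round(b["joint_pos"],3))
for a in(105,95,80,65,50,42,38,35,32,29,26):
    q=inverse_kinematics(list(C),down(a)); movej(q); s=state(); m=s["moment"]-b["moment"]
    R=s["ee_rot"]; ang=np.degrees(2*np.arctan2(R[2],R[1]))-90
    print(a,round(ang,1),np.round(s["ee_pos"],4),np.round(s["ft_force"],1),np.round(m,2),round(s["finger_gap"],4),round(s["time"],2))
    if abs(m[2])>.6 or np.abs(s["ft_force"]).max()>40: break
E
```

```text
[ 0.252  0.119  1.455  0.     1.567 -1.729]
105 105.2 [0.5754 0.1832 0.0873] [0.6 0.7 1. ] [ 0.12 -0.54 -0.07] 0.056 17.86
95 95.3 [0.5753 0.1832 0.0873] [-0.1  0.3  1.2] [ 0.01 -0.57 -0.02] 0.0557 18.15
80 80.4 [0.5752 0.1831 0.0872] [-0.7 -0.   1.1] [-0.01 -0.58 -0.07] 0.0557 18.51
65 65.4 [0.5751 0.1831 0.0873] [-0.7  0.7  2.9] [-0.11 -0.48 -0.11] 0.0558 18.87
50 50.4 [0.5751 0.1831 0.0873] [ 0.1 -0.1  2. ] [-0.02 -0.5  -0.  ] 0.0555 19.23
42 42.4 [0.5751 0.1832 0.0873] [0.6 0.1 3.4] [-0.05 -0.4  -0.14] 0.0556 19.48
38 38.3 [0.5751 0.1832 0.0873] [ 0.9 -0.6  3.8] [-0.05 -0.41 -0.1 ] 0.0554 19.73
35 35.2 [0.5751 0.1831 0.0873] [0.5 0.3 5.3] [ 0.   -0.41 -0.09] 0.0555 19.98
32 32.2 [0.5749 0.1836 0.0873] [-0.7  1.8  6. ] [ 0.21 -0.31 -0.05] 0.0556 20.23
29 29.2 [0.5753 0.183  0.0873] [ 1.8 -0.7  4.6] [-0.16 -0.7   0.32] 0.0556 20.48
26 26.1 [0.5758 0.182  0.0873] [ 2.4 -3.5  5.2] [-0.7  -0.93  0.33] 0.0557 20.73
```

The stop showed at about 29–31° tool angle, after roughly 83° of turn. I'll ease off the strain, release, withdraw and check.

```bash
python3 - <<'E'
from bench import *
from h import *
C=(.575,.1831)
movej(inverse_kinematics([*C,.0873],down(28))); gripper_open(); hold(.2); move_l([*C,.2],speed=.15)
move_to([.45,-.05,.28],down(30)); s=state(); print(np.round(s["ft_force"],1),s["time"])
im=[]
for n,(u,v) in(("top",(214,205)),("scene",(322,270))):
    g=get_image(n);P=cloud(g);np.savez(n+"2.npz",**g)
    q=P[(np.hypot(P[...,0]-.575,P[...,1]-.183)<.045)&(P[...,2]>.112)&(P[...,2]<.13)]
    c,r=cv2.minEnclosingCircle(q[:,:2].astype(np.float32)*1000);print(n,len(q),c,r,"top z",np.median(q[:,2]))
    A=np.c_[q[:,:2],np.ones(len(q))];k=np.linalg.lstsq(A,q[:,2],rcond=None)[0];print("tilt deg",np.degrees(k[:2]))
    im.append(cv2.resize(g["frame"][v-35:v+35,u-35:u+35],(400,400),interpolation=cv2.INTER_CUBIC))
cv2.imwrite("pics/end.png",np.hstack(im)); cv2.imwrite("pics/top2.png",g["frame"])
a,b=dict(np.load("top0.npz")),dict(np.load("top2.npz")); d=cv2.absdiff(a["frame"],b["frame"]).max(2)>60
for n,(u,v) in dict(bowl=(297,141),jar_a=(208,149),jar_b=(365,151),brush=(281,262),rib=(278,187),cup=(448,238),tile=(117,211)).items(): print(n,int(d[v-20:v+20,u-20:u+20].sum()),end="; ")
E
```

```text
[-0.   0.2 -0.4] 23.8417
top 103 (573.7695922851562, 183.1068115234375) 28.417207717895508 top z 0.11892992868487641
tilt deg [0.45479878 0.77907029]
scene 145 (574.6550903320312, 183.97816467285156) 29.03692054748535 top z 0.11904983506851324
tilt deg [ 1.49975708 -1.29904465]
bowl 0; jar_a 0; jar_b 0; brush 439; rib 625; cup 0; tile 0;
```

View pics/end.png

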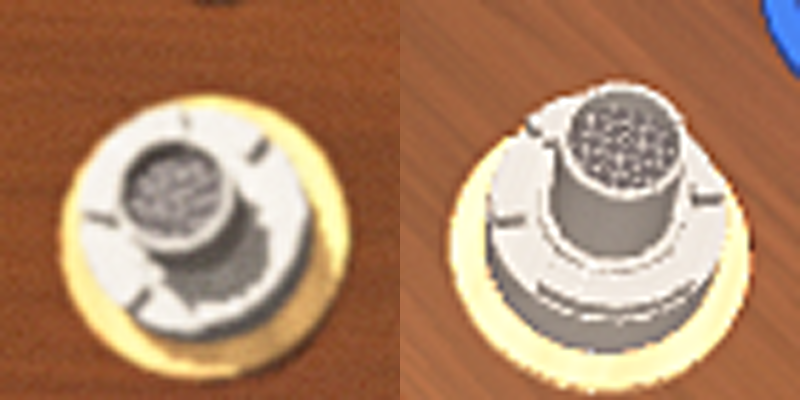

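The section stands centred and upright on the pan. No lug shows in the entry gaps, so both are under the claws. The rib and brush differences in the top view should just be the parked arm covering them, so I'll check those in the scene view and then hand in.

```bash
python3 - <<'E'
from bench import *
from h import *
a,b=dict(np.load("scene0.npz")),get_image("scene"); d=cv2.absdiff(a["frame"],b["frame"]).max(2)>60
for n,(u,v) in dict(rib=(257,252),brush=(300,210),brush_handle=(325,195),jaw=(248,160)).items(): print(n,int(d[v-12:v+12,u-12:u+12].sum()),end="; ")
P=cloud(b);q=P[(P[...,0]>.4)&(P[...,0]<.52)&(P[...,1]>-.26)&(P[...,1]<-.16)&(P[...,2]>.094)&(P[...,2]<.108)];print("plate",q.mean(0) if len(q) else None)
E
python3 -c "
from bench import *
print(state()['time']); job_done()"
```

```text
rib 0; brush 0; brush_handle 0; jaw 262; plate [ 0.4524607  -0.20896973  0.0997222 ]
23.9917
the job is handed in; nothing more can be done
```

I opened the vise jaw, moved the steel section to the grey pan, seated it with its lugs in the entry gaps and turned it clockwise to its stop. Then I let go and handed the job in at 24 s. It reports no verdict, so the checks below are my own measurements.

- **Jaw:** it moved about 34.5 mm, to its stop. The last picture puts its grip plate at x ≈ 0.452 m, against 0.485 m at the start, so it is still open.
- **Seating and turn:** the section touched down at exactly the predicted height. It then turned about 83° before the twisting moment rose at the end stop. I did not measure its final angle separately, but no lug shows in the entry gaps.
- **Final position:** the section is centred within about 1.5 mm. Its top is at 119 mm against 120 mm expected.
- **Upright:** depth-fitted tilt was about 0.9° from the top camera and 2° from the scene camera, with opposite signs in y. I take that as depth noise; the limit is 3.4°.
- **Bystanders:** none of the seven moved. In the top view the brush and rib differed because the parked arm covered them; the scene view shows both unchanged.
- **Robot:** it was clear of everything at hand-in, with wrist force near zero.

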